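# Turn the trolley wheel valve up for pumping

## Robot

A 6-joint arm with a two-finger parallel gripper is mounted at the origin on the work surface. World frame = base frame: x ahead of the robot, y to its left, z up, the work surface at z = 0. Lengths are in m, angles in rad, forces in N, time in s.
With the tool pointing down it reaches from about 0.425 to 0.95 m from the base axis. Payload 3.5 kg.
Tool frame: the origin (TCP) lies between the finger pads; the fingertips stand 14 mm ahead of it and the grasp point (between the pads) lies 5 mm behind it; z points along the fingers, y is the direction in which the jaws open and shut (so a half turn about z gives the same grasp; the last joint's range is limited). The gripper opens to 85 mm and grips with 20 to 120 N. Pads are 22 mm wide; open, the fingers measure 114 mm over their backs; the gripper's body (76 mm by 85 mm) begins 54 mm behind the grasp point. The pads swing forward as they close: fully open they stand 13 mm farther back than shut.
Start: joints at [0.983, 0.286, 1.577, -0, 1.279, -0.15], TCP at [0.286, 0.611, 0.245] pointing down, gripper open.
Joint ranges: [-2.77, 2.77], [-0.9, 2.22], [0.21, 2.48], [-1.53, 4.67], [0.24, 2.81], [-2.84, 2.84]. Speed limits (rad/s): [2.79, 2.79, 3.14, 3.14, 3.14, 3.14].

## Interface

Orientations are given as a unit quaternion [x, y, z, w].
In Python, from plant import ctrl gives the robot as it stands. The module is installed in compiled form; this text tells all that it offers.
- The arm moves only by the tool servo_tool, never from a script. Its argument "increments" is text: rows parted by semicolons, each of 7 numbers parted by spaces: the turn, a rotation vector about the tool's x, y, z in rad, then the shift along the tool's x, y, z in cm, then the finger opening in cm, from 0 to 8.54. In form: ax ay az dx dy dz claw; .... A call has 1 to 10 rows; each row is the pose to reach, as a shift and turn from the pose commanded when the call began, along the tool's axes at that moment; what a row does not reach only later rows make up. A row lasts 1/12 s, in which the tool goes at most 41.7 mm and 7.16 degrees, less where a joint would pass 70% of its speed; a pose out of reach is approached as far as the arm can. A call with a gripper value outside its range is refused whole. The fingers move at their own pace and stop on an object; "grip_force" is the grip in N (left out, the last holds). Time passes only in rows, so rows that repeat a pose let the fingers close. It gives the time, the measured TCP pose, the force and the opening at its end, in the units of the state.
- ctrl.get_state(): the state, without advancing time (a new reading comes with each control period).
- ctrl.read_camera(name): name is "scene" or "top"; returns (picture, depth): 400x640x3 uint8, red, green, blue; 400x640 float32, m along the optical axis (not along the pixel's ray), 0 where there is no reading.
- ctrl.camera_info(name): a dict with "camera_matrix" (3x3 intrinsics, pixels), "D" ([k1, k2, p1, p2, k3] as OpenCV has them; the pictures are not rectified), "world_to_cam" (4x4, takes a point from world to camera coordinates). Camera axes: x right, y down, z forward; pixel columns grow to the right and rows downward; lengths in m; the calibration is good to about 2 mm. A picture is of the moment at which its call begins. camera_info takes no time and is no camera call.
- ctrl.sign_off(): hands the job in, once; it reports no verdict.
The state is a dict: "time": time; "qpos": joint angles; "dq": joint speeds; "joint_efforts": joint torques, N m; "eef_pos": TCP position; "tcp_rot": TCP orientation; "contact_force": force on the tool from outside, world axes, zero at the start; "wrist_torque": the same for the moment, N m; "opening": opening from 0.0 (shut) to 1.0 (fully open).
Only numpy, scipy, OpenCV 4.12 (cv2) and the standard library are available. Lean on these libraries where they do the work, as an engineer would, in place of code of your own. Each camera call takes 0.05 s, during which the arm holds its last target.

## Task

The gas-cylinder trolley's wheel is on its bench stand with its valve low down: push it round with the fingertips, one spoke after another, until the valve stem is straight up, right above the axle, ready for the pump, and leave the wheel standing still. Push only on spokes that are above the axle, because lower down they shear past the stand's legs, and do not grip them. Keep off the tyre and the valve stem, and leave the stand and the things around it where they are.

Things in the scene. Friction and masses are not known exactly. Their poses are not given: they have to be found in the camera images.
- axle (a point): centre of the wheel, on the axle, 180 mm above the bench. The wheel hangs upright on a stub axle whose end, with washer and pin (30 mm wide), sticks out to 58 mm on the robot's side of the wheel's mid-plane. x runs along the axle from the robot's side to the stand's legs, z is straight up, y to the left as seen by the robot
- stand: grey steel stand, 7 kg, loose on rubber feet; origin on the bench right below the wheel's centre, axes as axle. Base plate 260 mm wide, 18 mm high, from 110 mm on the robot's side of the wheel's mid-plane to 130 mm behind; two 16 mm tube legs, 26 to 42 mm behind the mid-plane, rise from 100 mm left and right to the axle
- wheel (a joint): angle of the wheel about the axle, rad: 0 = valve straight above the axle, positive = clockwise as seen from the robot's side; it turns without end, so 2 pi is straight up again. The bearing is stiff with fresh grease (about 0.22 N m, some 4 N at half a spoke's length, a little more when turned fast): the wheel stays where it is left
- tyre: black tyre round the wheel, 300 mm across, 40 mm wide (20 mm either side of the wheel's mid-plane, which is x = 0 of axle), inside radius 109 mm; origin at the wheel's centre. The aluminium rim within it is 34 mm wide, its inside at radius 102 mm.
- valve: brass valve stem with a black cap, 8 to 10 mm thick, that stands on the inside of the rim half-way between two spokes and reaches in from radius 102 mm to radius 76 mm; origin on its axis at radius 84 mm, in the wheel's mid-plane; its z axis points from the axle outwards through the valve
- spoke_1: one of five equal aluminium spokes, 36 degrees clockwise (seen from the robot's side) from the valve. Bar 14 mm wide, 20 mm deep, from hub (radius 21 mm) to rim; origin at its middle, radius 60 mm and 19 mm to the robot's side of the mid-plane; y across it, z along it outwards. Dished: its front stands 40 mm to the robot's side at the hub, 29 at the middle, 18 at the rim
- spoke_2: a spoke like spoke_1, 108 degrees clockwise from the valve as seen from the robot's side; same origin and axes
- spoke_3: a spoke like spoke_1, 180 degrees clockwise from the valve as seen from the robot's side; same origin and axes
- spoke_4: a spoke like spoke_1, 252 degrees clockwise from the valve as seen from the robot's side; same origin and axes
- spoke_5: a spoke like spoke_1, 324 degrees clockwise from the valve as seen from the robot's side; same origin and axes
- spanner: bystander: steel spanner 190 mm long lying on the bench beside the stand
- leak_bottle: bystander: white bottle 60 mm wide, 165 mm tall, beside the stand; origin under its foot
- gauge: bystander: round tyre gauge 62 mm wide, 20 mm high, with a brass stem, lying on the bench on the robot's side of the stand
- parts_tray: bystander: steel tray 130 x 90 x 28 mm beside the stand

How it is judged:
By the outcome, as a careful person would: the job done as asked, in the order asked, and still so for the second after the job is handed in, with the robot touching nothing.
It also fails if it takes over 51 s, if anything falls off the work surface, if the arm or the gripper's body presses on something with over 40 N, if the wrist force passes 120 N, or if a joint passes its speed limit or range.

## Working session

There is one attempt and no reset: what is moved stays moved. The work goes in short steps, Python scripts to look and compute and a tool call to move; the robot and the scene stay as the last step left them, time stands still between calls to the robot, and variables do not carry over. Pictures are saved under pics/ and viewed, and the job is handed in when it is done.

Besides the shell and the picture viewer there is one more tool, called after "Call:" as a command line: name --argument value ..., lists and objects as JSON in quotes. servo_tool: Moves the arm, as the interface text tells. Its arguments: {"type":"object","properties":{"increments":{"type":"string"},"grip_force":{"type":"number"}},"required":["increments"]}

```bash
mkdir -p pics; ls; cat > h.py <<'E'
import numpy as np, cv2
from plant import ctrl
def snap(n,f):
    p,d=ctrl.read_camera(n); cv2.imwrite('pics/'+f+'.png',p[:,:,::-1]); np.savez('pics/'+f+'.npz',p=p,d=d); return p,d
def info(n):
    i=ctrl.camera_info(n); return np.array(i['camera_matrix']),np.array(i['D']),np.array(i['world_to_cam'])
def pt(n,u,v,d):
    K,D,T=info(n); x=cv2.undistortPoints(np.array([[[u,v]]],float),K,D)[0,0]
    return (np.linalg.inv(T)@np.array([x[0]*d,x[1]*d,d,1]))[:3]
def ray(n,u,v):
    K,D,T=info(n); W=np.linalg.inv(T); return W[:3,3], pt(n,u,v,1)-W[:3,3]
def proj(n,P):
    K,D,T=info(n); P=np.atleast_2d(P); c=(T[:3,:3]@P.T).T+T[:3,3]
    return cv2.projectPoints(c.reshape(-1,1,3),np.zeros(3),np.zeros(3),K,D)[0].reshape(-1,2)
E
python3 - <<'E'
from h import *
for n in ('scene','top'):
    snap(n,n+'0'); K,D,T=info(n); print(K,D,np.linalg.inv(T).round(3))
print(ctrl.get_state())
E
```

```text
pics
[[487.01074367   0.         318.87212864]
 [  0.         487.01074367 199.446999  ]
 [  0.           0.           1.        ]] [-0.01206657  0.          0.          0.          0.        ] [[-0.242  0.604 -0.76   1.532]
 [ 0.97   0.169 -0.174  0.255]
 [ 0.023 -0.779 -0.626  0.946]
 [ 0.     0.     0.     1.   ]]
[[417.04756068   0.         323.34846274]
 [  0.         417.04756068 197.73470032]
 [  0.           0.           1.        ]] [-0.04301809  0.          0.          0.          0.        ] [[-1.310e-01 -9.690e-01  2.070e-01  3.450e-01]
 [-9.910e-01  1.280e-01 -2.700e-02  5.800e-02]
 [-1.000e-03 -2.090e-01 -9.780e-01  1.199e+00]
 [ 0.000e+00  0.000e+00  0.000e+00  1.000e+00]]
{'time': 0.1, 'qpos': array([ 9.82982954e-01,  2.87115494e-01,  1.57805511e+00,  4.63558176e-05,
        1.27858954e+00, -1.49982843e-01]), 'dq': array([-0.00112178, -0.00160827, -0.00201243, -0.00216646, -0.00037062,
        0.00032206]), 'joint_efforts': array([ 9.16107201e-04, -4.07297623e+01, -2.93700331e+01, -1.13219260e-04,
        3.42035979e-03, -2.88356475e-06]), 'eef_pos': array([0.28581711, 0.61087205, 0.24404657]), 'tcp_rot': array([ 2.17177318e-01,  9.76131568e-01, -1.00283863e-03, -4.11481976e-04]), 'contact_force': array([ 0.59621381,  0.02100574, -0.38080796]), 'wrist_torque': array([0.03735328, 0.01987444, 0.03398925]), 'opening': 0.9994595958120788}
```

View pics/scene0.png

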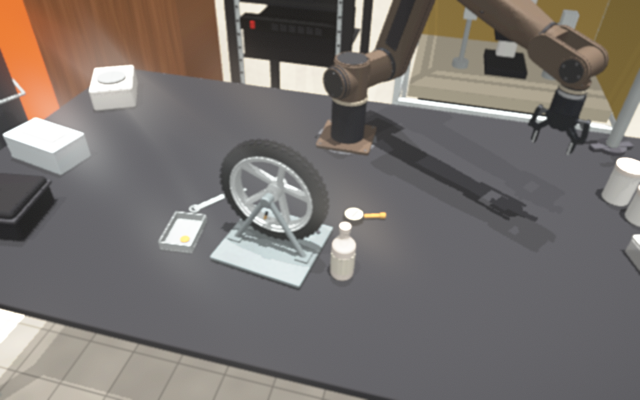

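View pics/top0.png

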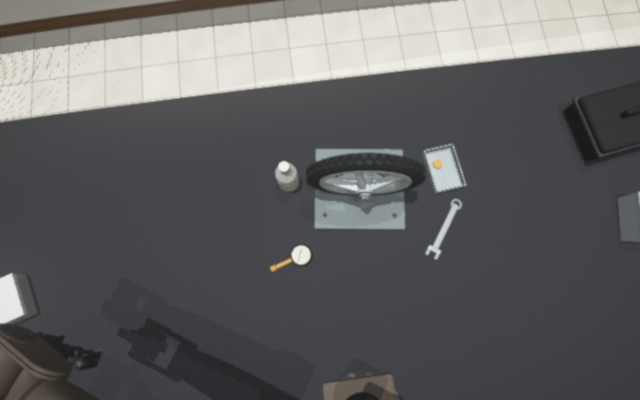

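Both views show the wheel. In scene it is seen from behind, at about (275,188). In top it is seen from above, with the plate corners at about (316,150), (404,150), (405,229) and (315,229). Next I enlarge it and measure.

```bash
python3 - <<'E'
from h import *
s=np.load('pics/scene0.npz'); t=np.load('pics/top0.npz')
cv2.imwrite('pics/sc.png',cv2.resize(s['p'][130:290,205:365,::-1],None,fx=3.7,fy=3.7,interpolation=cv2.INTER_CUBIC))
cv2.imwrite('pics/tc.png',cv2.resize(t['p'][140:240,270:470,::-1],None,fx=4,fy=4,interpolation=cv2.INTER_CUBIC))
# plate corners at z=.018 from top picture
p=t['p'].astype(int); hsv=cv2.cvtColor(t['p'],cv2.COLOR_RGB2HSV)
print(hsv[222,340],hsv[155,325],hsv[200,330])
K,D,T=info('top')
us=[(316,150),(404,150),(405.5,229.5),(314.5,229.5)]
for u,v in us:
    o,d=ray('top',u,v); print((o+d*(.018-o[2])/d[2]).round(4))
E
```

```text
[ 95  20 156] [ 96  21 170] [ 90  19 110]
[0.742  0.0284 0.018 ]
[ 0.7078 -0.2312  0.018 ]
[ 0.4726 -0.1946  0.018 ]
[0.5069 0.0629 0.018 ]
```

View pics/sc.png

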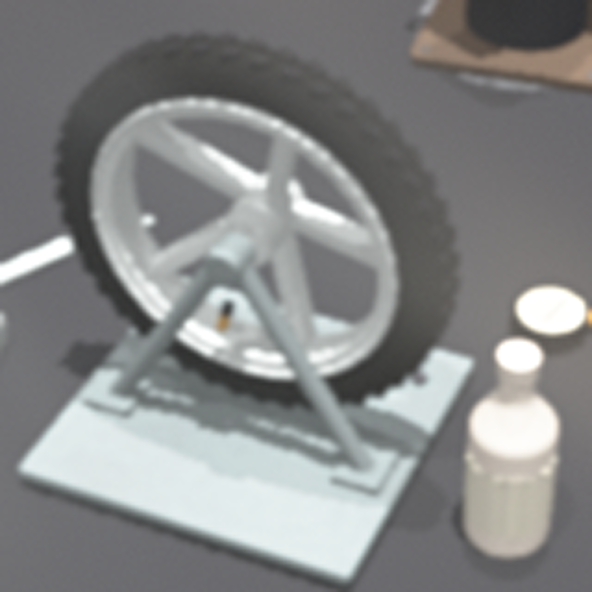

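View pics/tc.png

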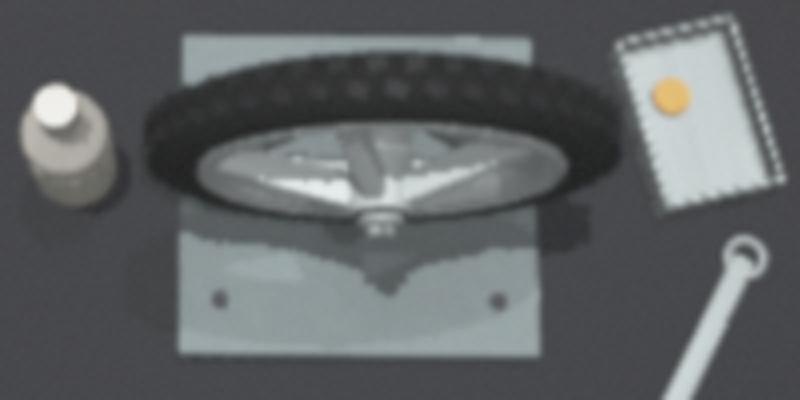

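```bash
cat >> h.py <<'E'
C=np.array([.5975,-.0822,.18]); YAW=-0.142
def R(): 
    c,s=np.cos(YAW),np.sin(YAW); return np.array([[c,-s,0],[s,c,0],[0,0,1]])
def W(p): return C+np.atleast_2d(p)@R().T   # axle->world
def A(p): return (np.atleast_2d(p)-C)@R()   # world->axle
def onplane(n,u,v,x=0):
    o,d=ray(n,u,v); a=A(o)[0]; b=R().T@d; q=a+b*(x-a[0])/b[0]; return q
def ang(q): # clockwise from robot side: y left => clockwise = toward -y
    return np.degrees(np.arctan2(-q[1],q[2])), np.hypot(q[1],q[2])
def rad(x,r,a): a=np.radians(a); return [x,-r*np.sin(a),r*np.cos(a)]
E
python3 - <<'E'
from h import *
s=np.load('pics/scene0.npz'); p=s['p']; hsv=cv2.cvtColor(p,cv2.COLOR_RGB2HSV)
m=(hsv[...,1]>90)&(hsv[...,0]>8)&(hsv[...,0]<30); m[:205]=0;m[230:]=0;m[:,:255]=0;m[:,280:]=0
v,u=np.nonzero(m); print(u,v)
print('valve',onplane('scene',u.mean(),v.mean()),ang(onplane('scene',u.mean(),v.mean())))
print('cap',ang(onplane('scene',205+227/3.7,130+308/3.7)))
# scene plate corners
for a,b in [(20,468),(347,580),(473,358)]:
    o,d=ray('scene',205+a/3.7,130+b/3.7); print(A(o+d*(.018-o[2])/d[2]).round(4))
th=ang(onplane('scene',u.mean(),v.mean()))[0]
img=cv2.resize(p[130:290,205:365,::-1],None,fx=3.7,fy=3.7,interpolation=cv2.INTER_CUBIC)
def dr(P,col,n='scene'):
    q=proj(n,W(P)); q=((q-[205,130]+.5)*3.7).astype(int); cv2.polylines(img,[q.reshape(-1,1,2)],False,col,1)
aa=np.linspace(0,360,90)
dr([rad(17,.102,0)] and [rad(.017,.102,a) for a in aa],(0,255,0))
dr([rad(.02,.15,a) for a in aa],(0,0,255)); 
for k in range(5): dr([rad(.03-.02,.021,th+36+72*k),rad(-.018+.01,.102,th+36+72*k)],(255,0,0))
dr([rad(0,.102,th),rad(0,.076,th)],(255,0,255))
dr([[-.11,.13,-.162],[.13,.13,-.162],[.13,-.13,-.162],[-.11,-.13,-.162],[-.11,.13,-.162]],(0,255,255))
cv2.imwrite('pics/ov0.png',img)
E
```

```text
[265 265] [216 217]
valve [ 0.         -0.02697248 -0.09972465] (np.float64(164.86535437552632), np.float64(0.10330789559204849))
cap (np.float64(165.5871867729576), np.float64(0.08932781886361353))
[[ 0.1384 -0.1204 -0.162 ]]
[[ 0.1412  0.1357 -0.162 ]]
[[-0.1007  0.1341 -0.162 ]]
```

View pics/ov0.png

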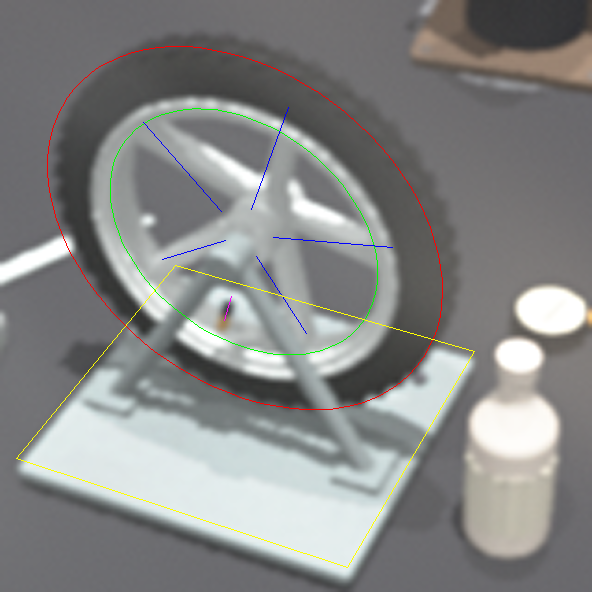

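```bash
python3 - <<'E'
from h import *
for n,pts in (('top',[(325,153),(395,153),(340,222),(395,222),(200,300)]),('scene',[(225,250),(290,270),(315,250),(400,300)])):
    d=np.load(f'pics/{n}0.npz')['d']
    for u,v in pts: print(n,u,v,pt(n,u,v,d[v,u]).round(4))
# world cloud of plate from each view
for n in('top','scene'):
    z=np.load(f'pics/{n}0.npz'); d=z['d']; K,D,T=info(n)
    uv=np.stack(np.meshgrid(np.arange(640.),np.arange(400.)),-1).reshape(-1,1,2)
    x=cv2.undistortPoints(uv,K,D)[:,0]; dd=d.ravel()
    P=np.c_[x*dd[:,None],dd]; Wi=np.linalg.inv(T); P=P@Wi[:3,:3].T+Wi[:3,3]; np.save(f'pics/{n}0P.npy',P.reshape(400,640,3))
    hsv=cv2.cvtColor(z['p'],cv2.COLOR_RGB2HSV)
    A_=(np.abs(P[:,2]-.018)<.006)&(dd>0)&(P[:,0]>.4)&(P[:,0]<.8)&(np.abs(P[:,1]+.08)<.2)
    v=hsv.reshape(-1,3); A_&=(v[:,2]>90)&(v[:,0]>75)&(v[:,0]<110)
    img=A_.reshape(400,640).astype(np.uint8)
    nl,l,st,_=cv2.connectedComponentsWithStats(img); img=(l==1+np.argmax(st[1:,4])).astype(np.uint8)
    q=P.reshape(400,640,3)[img>0]
    h=cv2.convexHull((q[:,:2]*1000).astype(np.float32)); print(n,cv2.minAreaRect(h), np.median(q[:,2]))
    # tyre: dark points high
    T_=(P[:,2]>.05)&(dd>0)&(P[:,0]>.45)&(P[:,0]<.75)&(np.abs(P[:,1]+.08)<.18)
    q=P[T_]; print('wheel',q.min(0),q.max(0),len(q))
E
```

```text
top 325 153 [0.7292 0.0031 0.018 ]
top 395 153 [ 0.7021 -0.203   0.0179]
top 340 222 [ 0.5185 -0.0121  0.0197]
top 395 222 [ 0.4976 -0.1678  0.0209]
top 200 300 [0.3532 0.4072 0.0017]
scene 225 250 [ 0.6832 -0.1942  0.0163]
scene 290 270 [ 0.7083 -0.0049  0.0181]
scene 315 250 [0.6182 0.0384 0.0153]
scene 400 300 [ 0.7159  0.2817 -0.0014]
top ((547.7550659179688, -73.78976440429688), (258.6275329589844, 109.4148178100586), 82.37162017822266) 0.018585054945857715
wheel [ 0.54356423 -0.22713779  0.05065669] [0.67720323 0.09994658 0.33273682] 4169
scene ((617.187744140625, -81.75752258300781), (262.7486877441406, 243.60894775390625), 82.21409606933594) 0.01648579492854052
wheel [ 0.55638138 -0.22891911  0.05009335] [0.68625099 0.09991569 0.33087995] 6985
```

```bash
sed -i 's/YAW=-0.142/YAW=-0.135/' h.py; python3 - <<'E'
from h import *
for n in('top','scene'):
    P=np.load(f'pics/{n}0P.npy').reshape(-1,3); p=np.load(f'pics/{n}0.npz')['p'].reshape(-1,3)
    Q=A(P); 
    m=(Q[:,2]>-.13)&(np.abs(Q[:,0])<.06)&(np.abs(Q[:,1])<.2)
    r=np.hypot(Q[:,1],Q[:,2])
    t=m&(r>.118)&(r<.17)&(p.max(1)<90)
    q=Q[t]; print(n,t.sum(),'x pct',np.percentile(q[:,0],[1,5,20,50,80,95,99]).round(4),'y',np.percentile(q[:,1],[.5,99.5]).round(4),'zmax',np.percentile(q[:,2],99.5))
    # outermost circle fit: bin angle, take 95pct radius
    a=np.degrees(np.arctan2(-q[:,1],q[:,2])); rr=np.hypot(q[:,1],q[:,2])
    B=[]
    for k in range(-180,180,15):
        s=(a>=k)&(a<k+15)
        if s.sum()>15: B.append((k+7,round(np.percentile(rr[s],95),4),round(np.median(q[s,0]),4),s.sum()))
    print(B)
    # linear x vs y for face
    f=np.abs(q[:,0]-np.median(q[:,0]))<.012
    print(np.linalg.lstsq(np.c_[q[f,1:],np.ones(f.sum())],q[f,0],rcond=None)[0])
E
```

```text
top 2369 x pct [-0.0158 -0.0151 -0.0134 -0.0057  0.0078  0.0149  0.0183] y [-0.1409  0.1494] zmax 0.15112368828856745
[(-158, np.float64(0.1306), np.float64(-0.014), np.int64(17)), (-143, np.float64(0.1347), np.float64(-0.0141), np.int64(17)), (-128, np.float64(0.1358), np.float64(-0.0136), np.int64(20)), (-113, np.float64(0.1503), np.float64(-0.0131), np.int64(26)), (-98, np.float64(0.1499), np.float64(-0.0128), np.int64(38)), (-83, np.float64(0.1516), np.float64(-0.0103), np.int64(63)), (-68, np.float64(0.1526), np.float64(-0.0063), np.int64(119)), (-53, np.float64(0.1529), np.float64(-0.0043), np.int64(176)), (-38, np.float64(0.1528), np.float64(-0.0024), np.int64(231)), (-23, np.float64(0.1524), np.float64(-0.0014), np.int64(280)), (-8, np.float64(0.1515), np.float64(-0.0017), np.int64(306)), (7, np.float64(0.1509), np.float64(-0.0023), np.int64(284)), (22, np.float64(0.1502), np.float64(-0.003), np.int64(242)), (37, np.float64(0.15), np.float64(-0.0036), np.int64(201)), (52, np.float64(0.1489), np.float64(-0.0069), np.int64(133)), (67, np.float64(0.148), np.float64(-0.0098), np.
[... 1271 characters left out ...]
22, np.float64(0.1478), np.float64(0.0233), np.int64(177)), (37, np.float64(0.1458), np.float64(0.0238), np.int64(132)), (52, np.float64(0.143), np.float64(0.025), np.int64(101)), (67, np.float64(0.142), np.float64(0.0253), np.int64(80)), (82, np.float64(0.1431), np.float64(0.0253), np.int64(76)), (97, np.float64(0.1442), np.float64(0.0256), np.int64(71)), (112, np.float64(0.144), np.float64(0.0256), np.int64(60)), (127, np.float64(0.1456), np.float64(0.0255), np.int64(64)), (142, np.float64(0.1346), np.float64(0.0262), np.int64(32)), (157, np.float64(0.1351), np.float64(0.0267), np.int64(44)), (172, np.float64(0.1309), np.float64(0.0265), np.int64(38))]
[ 0.00118295 -0.01283994  0.02494095]
```

```bash
sed -i 's/C=np.array(.*\]);/C=np.array([.6033,-.0803,.18]);/' h.py; cat > ov.py <<'E'
from h import *
def ov(n,f,th,out,box,sc):
    p=np.load(f'pics/{f}.npz')['p']; x0,y0,x1,y1=box
    img=cv2.resize(p[y0:y1,x0:x1,::-1],None,fx=sc,fy=sc,interpolation=cv2.INTER_CUBIC)
    def dr(P,col):
        q=proj(n,W(P)); q=((q-[x0,y0]+.5)*sc).astype(int); cv2.polylines(img,[q.reshape(-1,1,2)],False,col,1)
    aa=np.linspace(0,360,90); s=1 if n=='scene' else -1
    dr([rad(s*.017,.102,a) for a in aa],(0,255,0)); dr([rad(s*.02,.15,a) for a in aa],(0,0,255))
    for k in range(5):
        a=th+36+72*k
        for o in(-1,1):
            f=0 if n=='top' else .02
            e=lambda x,r:(np.array(rad(x+f,r,a))+o*.007*np.array(rad(0,1,a+90)))
            dr([e(-.04,.021),e(-.018,.102)],(255,0,0))
    dr([rad(0,.102,th),rad(0,.076,th)],(255,0,255)); dr([[0,0,0],[-.058,0,0]],(0,255,255))
    cv2.imwrite('pics/'+out+'.png',img)
SB=(205,130,365,290); TB=(270,140,470,240)
E
python3 - <<'E'
from ov import *
print(ang(onplane('scene',265,216.5)),ang(onplane('scene',266,213)))
th=ang(onplane('scene',265.3,215))[0]; print(th)
ov('scene','scene0',th,'ov1',SB,3.7); ov('top','top0',th,'ov2',TB,4)
E
```

```text
(np.float64(164.28091017791516), np.float64(0.09780300668158164)) (np.float64(164.177162116503), np.float64(0.08371698220070733))
164.0284048194085
```

View pics/ov1.png

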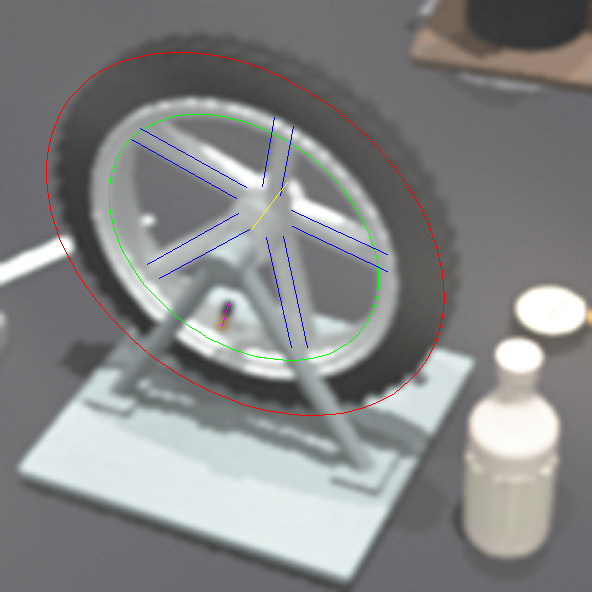

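View pics/ov2.png

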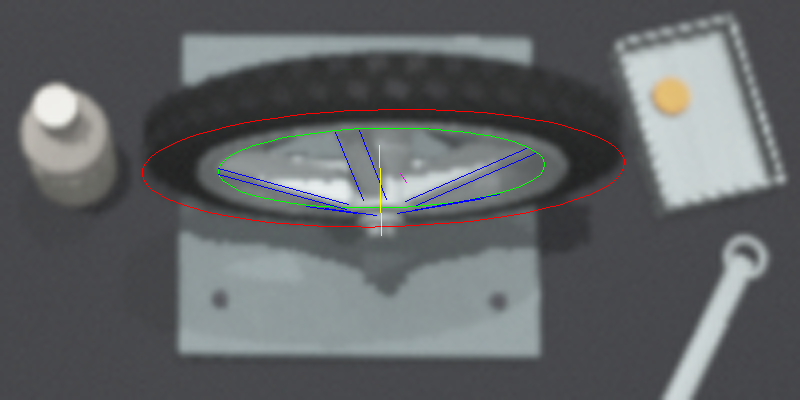

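```bash
cat > mv.py <<'E'
from h import *
from scipy.spatial.transform import Rotation as Ro
def Rt(tilt,roll=0,flip=1):
    t=np.radians(tilt); h=R()@[1,0,0]; z=np.cos(t)*h-np.sin(t)*np.array([0,0,1]); x=flip*(R()@[0,1,0]); y=np.cross(z,x)
    return Ro.from_matrix(np.c_[x,y,z])*Ro.from_euler('z',roll,degrees=True)
def st():
    s=ctrl.get_state(); return np.array(s['eef_pos']),Ro.from_quat(s['tcp_rot']),s
def inc(Rg,pg):
    p,r,s=st(); rv=(r.inv()*Rg).as_rotvec(); d=r.inv().apply(np.array(pg)-p)*100
    return rv.round(3),d.round(2),'deg',np.degrees(np.linalg.norm(rv)).round(1)
def show():
    p,r,s=st(); print('t',s['time'],'p',p.round(4),'axle',A(p)[0].round(4),'tip',A(p+r.apply([0,0,.014]))[0].round(4)); print('z',r.as_matrix()[:,2].round(3),'x',r.as_matrix()[:,0].round(3),'q',np.round(s['qpos'],3),'F',np.round(s['contact_force'],1),'op',s['opening'])
E
python3 - <<'E'
from mv import *
show()
print(inc(Rt(90),[.43,.15,.36]), W([[-.11,-.06,.14]]))
P=np.load('pics/top0P.npy')
for u,v in [(286,166),(301,255),(275,268),(436,165),(445,230)]: print(u,v,P[v,u].round(3),A(P[v,u])[0].round(3))
E
```

```text
t 0.1 p [0.2858 0.6109 0.244 ] axle [-0.4076  0.6422  0.064 ] tip [-0.4076  0.6421  0.05  ]
z [-0.001 -0.002 -1.   ] x [-0.906  0.424  0.   ] q [ 0.983  0.287  1.578  0.     1.279 -0.15 ] F [ 0.6  0.  -0.4] op 0.9994595958120788
(array([-2.000e-03,  1.000e-03,  1.268e+00]), array([-32.59, -35.65, -11.53]), 'deg', np.float64(72.6)) [[ 0.48622543 -0.12494915  0.32      ]]
286 166 [0.66  0.114 0.164] [ 0.03   0.201 -0.016]
301 255 [0.44  0.11  0.023] [-0.188  0.166 -0.157]
275 268 [0.414 0.186 0.02 ] [-0.224  0.239 -0.16 ]
436 165 [ 0.652 -0.32   0.01 ] [ 0.08  -0.231 -0.17 ]
445 230 [ 0.457 -0.31   0.007] [-0.114 -0.248 -0.173]
```

Call:
servo_tool --increments "0 0 0.1 -3 -3 -4 0; 0 0 0.2 -6 -6 -8 0; 0 0 0.3 -9 -9 -11.5 0; 0 0 0.42 -12 -12.5 -11.5 0; 0 0 0.54 -15 -16 -11.5 0; 0 0 0.66 -18 -19.5 -11.5 0; 0 0 0.78 -21 -23 -11.5 0; 0 0 0.9 -24 -26.5 -11.5 0; 0 0 1.02 -27 -30 -11.5 0; 0 0 1.14 -30 -33 -11.5 0"

```text
time: 0.93
eef_pos: [0.398, 0.2464, 0.3595]
tcp_rot: [0.711, 0.703, -0.0, 0.0]
contact_force: [1.3, 0.4, 1.3]
opening: -0.001
```

```bash
python3 - <<'E'
from mv import *
show()
t=W([[-.11,-.06,.14]])[0]
print(inc(Rt(45),t),inc(Rt(45),[.43,.05,.36]))
E
```

```text
t 0.9333 p [0.398  0.2464 0.3595] axle [-0.2474  0.296   0.1795] tip [-0.2474  0.296   0.1655]
z [-0. -0. -1.] x [ 0.012  1.    -0.   ] q [ 0.337 -0.253  1.918 -0.     1.477  0.349] F [1.3 0.4 1.3] op -0.0007780319950394269
(array([-0.784, -0.048,  0.116]), array([-37.02,   9.28,   3.95]), 'deg', np.float64(45.5)) (array([-0.784, -0.048,  0.116]), array([-19.59,   3.44,  -0.05]), 'deg', np.float64(45.5))
```

Call:
servo_tool --increments "-0.1 0 0.02 -4 1 0 0; -0.2 -0.01 0.03 -8 2 0 0; -0.3 -0.02 0.05 -12 3 0 0; -0.4 -0.02 0.06 -16 4 0 0; -0.5 -0.03 0.07 -20 5 0 0; -0.6 -0.04 0.09 -24 6 0 0; -0.7 -0.04 0.1 -28 7 0 0; -0.784 -0.048 0.116 -32 7.5 0 0; -0.784 -0.048 0.116 -35.5 8 0 0; -0.784 -0.048 0.116 -37 8.5 0 0"

```text
time: 1.77
eef_pos: [0.4794, -0.1261, 0.3581]
tcp_rot: [0.696, 0.608, 0.251, 0.288]
contact_force: [-0.3, -0.1, -0.4]
opening: -0.001
```

```bash
python3 - <<'E'
from mv import *
show()
E
```

```text
t 1.7667 p [ 0.4794 -0.1261  0.3581] axle [-0.1166 -0.062   0.1781] tip [-0.1067 -0.062   0.1682]
z [ 0.7   -0.095 -0.708] x [ 0.135  0.991 -0.   ] q [-0.628 -0.604  2.279  0.481  0.805 -0.71 ] F [-0.3 -0.1 -0.4] op -0.0014171949933454442
```

```bash
cat >> mv.py <<'E'
def tipgoal(tip,tilt=35,back=0,flip=1):
    Rg=Rt(tilt,0,flip); z=Rg.as_matrix()[:,2]; return inc(Rg,W(tip)[0]-z*(.014+back))
E
python3 - <<'E'
from mv import *
print(tipgoal([-.012,-.025,.064],back=.1)); print(tipgoal([-.012,-.025,.064],back=.0))
E
```

```text
(array([-0.176,  0.   , -0.   ]), array([ 3.7 , -2.64,  4.24]), 'deg', np.float64(10.1))
(array([-0.176,  0.   , -0.   ]), array([ 3.71, -0.9 , 14.09]), 'deg', np.float64(10.1))
```

Call:
servo_tool --increments "-0.09 0 0 2 -1.3 2 0; -0.176 0 0 3.7 -2.6 4.2 0; -0.176 0 0 3.7 -2.6 4.2 0; -0.176 0 0 3.7 -2.6 4.2 0"

```text
time: 2.1
eef_pos: [0.4949, -0.0856, 0.3064]
tcp_rot: [0.668, 0.587, 0.304, 0.343]
contact_force: [0.4, 0.2, 0.9]
opening: 0.003
```

```bash
python3 - <<'E'
from ov import *
from mv import show,tipgoal
show(); snap('scene','s1'); snap('top','t1')
print(tipgoal([-.012,-.025,.064]))
for n,f,b,s in(('scene','s1',SB,3.7),('top','t1',TB,4)):
    p=np.load(f'pics/{f}.npz')['p']; x0,y0,x1,y1=b; cv2.imwrite(f'pics/{f}c.png',cv2.resize(p[y0:y1,x0:x1,::-1],None,fx=s,fy=s,interpolation=cv2.INTER_CUBIC))
E
```

```text
t 2.1 p [ 0.4949 -0.0856  0.3064] axle [-0.1066 -0.0199  0.1264] tip [-0.0952 -0.0198  0.1182]
z [ 0.808 -0.102 -0.58 ] x [0.127 0.992 0.003] q [-0.53  -0.617  2.433  0.699  0.522 -0.87 ] F [0.4 0.2 0.9] op 0.003300041593062835
(array([ 0.005, -0.003,  0.005]), array([-0.36, -0.67, 10.2 ]), 'deg', np.float64(0.5))
```

View pics/s1c.png

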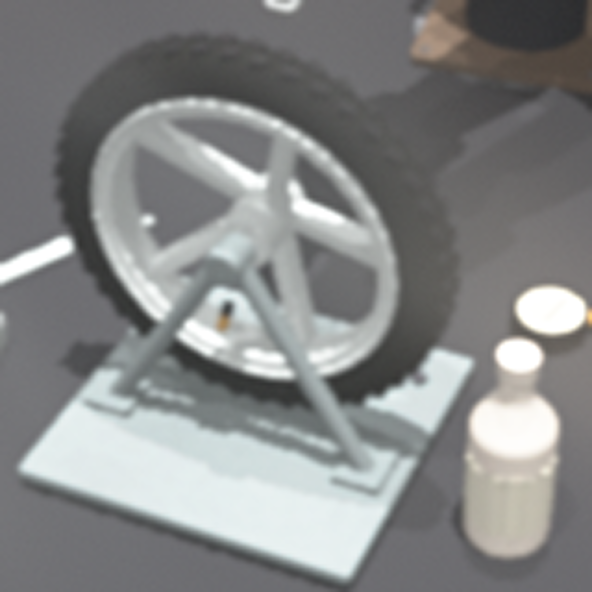

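View pics/t1c.png

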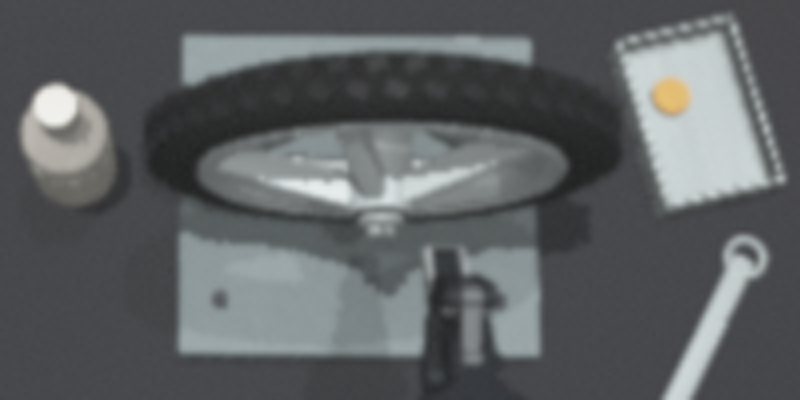

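```bash
python3 - <<'E'
from mv import *
p,r,s=st()
for o in([0,0,.014],[.011,0,.014],[-.011,0,.014]):
  print((proj('top',p+r.apply(o))[0]-[270,140]+.5)*4)
E
```

```text
[444.88010779 247.99786568]
[424.75545063 248.0558674 ]
[464.99720056 247.93968724]
```

Call:
servo_tool --increments "0 0 0 -0.2 -0.4 2.5 0; 0 0 0 -0.4 -0.7 5 0; 0 0 0 -0.4 -0.7 7 0; 0 0 0 -0.4 -0.7 9 0; 0 0 0 -0.4 -0.7 10.2 0; 0 0 0 -0.4 -0.7 10.2 0; 0 0 0 -0.4 -0.7 10.2 0"

```text
time: 2.78
eef_pos: [0.5774, -0.1025, 0.2514]
tcp_rot: [0.665, 0.585, 0.306, 0.349]
contact_force: [-0.8, -0.3, -0.6]
opening: -0.002
```

```bash
cat > look.py <<'E'
import sys
from ov import *
from mv import *
show(); k=sys.argv[1]
for n,f,b,s in(('scene','s'+k,SB,2.5),('top','t'+k,TB,2)):
    snap(n,f); p=np.load(f'pics/{f}.npz')['p']; x0,y0,x1,y1=b
    c=cv2.resize(p[y0:y1,x0:x1,::-1],None,fx=2.5,fy=2.5,interpolation=cv2.INTER_CUBIC); 
    if n=='scene': a=c
    else: c=cv2.resize(c,None,fx=.78,fy=.78); c=cv2.copyMakeBorder(c,0,a.shape[0]-c.shape[0],0,0,0); cv2.imwrite(f'pics/b{k}.png',np.hstack([a,c]))
E
python3 look.py 2; python3 -c "
from mv import *
print(tipgoal([-.012,-.0025,.064]),tipgoal([-.012,.031,.045]))"
```

```text
t 2.7833 p [ 0.5774 -0.1025  0.2514] axle [-0.0227 -0.0255  0.0714] tip [-0.0112 -0.0255  0.0635]
z [ 0.815 -0.107 -0.569] x [ 0.129  0.992 -0.001] q [-0.458 -0.271  2.32   1.065  0.308 -1.237] F [-0.8 -0.3 -0.6] op -0.0015838735002761378
(array([ 0.005, -0.004,  0.004]), array([ 2.28,  0.13, -0.03]), 'deg', np.float64(0.5)) (array([ 0.005, -0.004,  0.004]), array([ 5.63, -1.42,  1.06]), 'deg', np.float64(0.5))
```

View pics/b2.png

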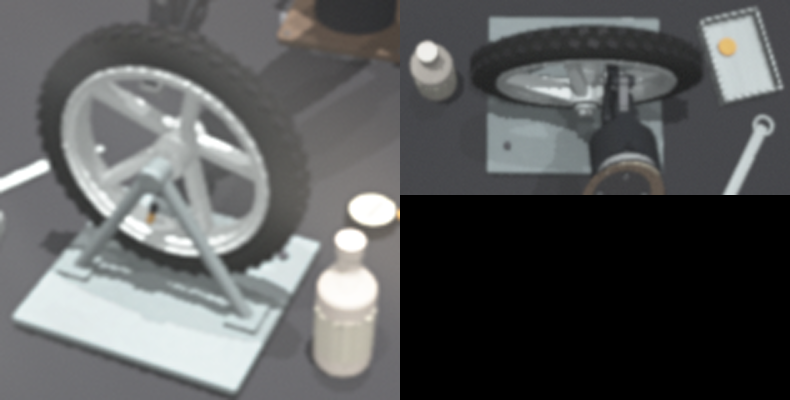

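```bash
python3 -c "
from mv import *
print(tipgoal([-.012,-.0025,.064],42),tipgoal([-.012,.031,.045],42))"
```

```text
(array([ 0.128, -0.004,  0.005]), array([ 2.27,  0.3 , -0.02]), 'deg', np.float64(7.3)) (array([ 0.128, -0.004,  0.005]), array([ 5.63, -1.25,  1.07]), 'deg', np.float64(7.3))
```

Call:
servo_tool --increments "0.06 0 0 0.8 0.1 0 0; 0.128 -0.004 0.005 1.6 0.3 0 0; 0.128 -0.004 0.005 2.3 0.2 0 0; 0.128 -0.004 0.005 2.8 0 0.2 0; 0.128 -0.004 0.005 3.4 -0.2 0.4 0; 0.128 -0.004 0.005 4 -0.5 0.6 0; 0.128 -0.004 0.005 4.6 -0.8 0.7 0; 0.128 -0.004 0.005 5.1 -1 0.9 0; 0.128 -0.004 0.005 5.6 -1.25 1.1 0; 0.128 -0.004 0.005 5.6 -1.25 1.1 0"

```text
time: 3.72
eef_pos: [0.5848, -0.0462, 0.2333]
tcp_rot: [0.689, 0.601, 0.267, 0.306]
contact_force: [1.1, -0.5, 1.2]
opening: 0.001
```

```bash
python3 look.py 3
```

```text
t 3.7167 p [ 0.5848 -0.0462  0.2333] axle [-0.0229  0.0313  0.0533] tip [-0.0125  0.0313  0.0439]
z [ 0.736 -0.1   -0.67 ] x [0.135 0.991 0.001] q [-0.302 -0.226  2.274  0.445  0.291 -0.54 ] F [ 1.1 -0.5  1.2] op 0.0010700010381838583
```

View pics/b3.png

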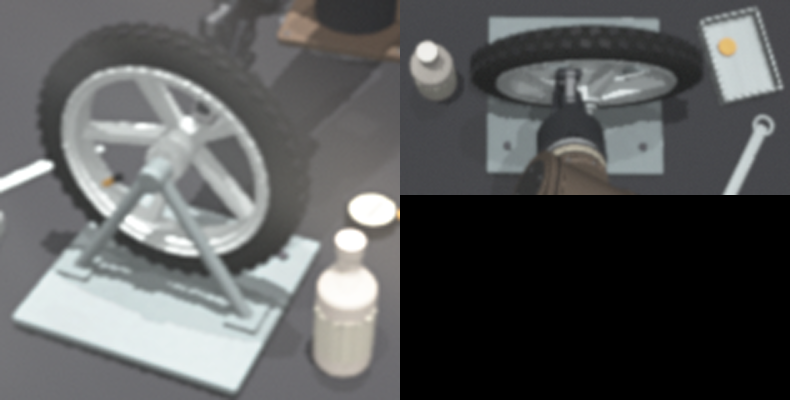

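```bash
cat > val.py <<'E'
import sys
from ov import *
f=sys.argv[1]; p=np.load(f'pics/{f}.npz')['p']; hsv=cv2.cvtColor(p,cv2.COLOR_RGB2HSV)
m=(hsv[...,1]>70)&(hsv[...,0]>8)&(hsv[...,0]<30)
for v,u in zip(*np.nonzero(m)):
    if 215<u<345 and 140<v<240:
        a,r=ang(onplane('scene',u,v))
        if r<.112: print(u,v,round(a,1),round(r,3),hsv[v,u])
E
python3 val.py s3; python3 -c "
from mv import *
print(tipgoal([-.012,.015,.06],42,.03),tipgoal([-.012,.015,.06],42,.09))"
```

```text
249 201 127.4 0.091 [ 18  80 149]
247 202 127.7 0.099 [ 17  97 181]
248 202 128.4 0.096 [ 18 117 174]
249 202 129.1 0.093 [ 18 113 149]
250 202 129.8 0.09 [ 17  76 118]
246 203 128.5 0.105 [ 18  77 176]
247 203 129.2 0.102 [ 18 114 174]
248 203 129.9 0.099 [ 17 112 168]
249 203 130.6 0.096 [ 17  81 157]
(array([-0.002, -0.   , -0.001]), array([-1.62,  1.26, -4.06]), 'deg', np.float64(0.1)) (array([-0.002, -0.   , -0.001]), array([ -1.62,   1.25, -10.06]), 'deg', np.float64(0.1))
```

```bash
python3 -c "
from mv import *
for t,b in (([-.012,-.05,.036],.06),([-.012,-.05,.036],0)): print(tipgoal(t,42,b)[1])"
```

```text
[-8.13 -0.52 -5.46]
[-8.13 -0.5   0.54]
```

Call:
servo_tool --increments "0 0 0 0 0 -2 0; 0 0 0 0 0 -4.5 0; 0 0 0 0 0 -6.5 0; 0 0 0 -2.5 0 -6.5 0; 0 0 0 -5.5 -0.3 -6.2 0; 0 0 0 -8.1 -0.6 -5.6 0; 0 0 0 -8.1 -0.6 -5.6 0"

```text
time: 4.4
eef_pos: [0.527, -0.1231, 0.2627]
tcp_rot: [0.691, 0.6, 0.265, 0.304]
contact_force: [0.6, 0.2, -0.2]
opening: 0.002
```

```bash
python3 -c "
from mv import *
show()
for t,b in (([-.012,-.05,.036],.0),): print(tipgoal(t,42,b))"
```

```text
t 4.4 p [ 0.527  -0.1231  0.2627] axle [-0.0699 -0.0527  0.0827] tip [-0.0595 -0.0527  0.0733]
z [ 0.731 -0.101 -0.674] x [0.139 0.99  0.002] q [-0.55  -0.397  2.34   0.659  0.504 -0.88 ] F [ 0.6  0.2 -0.2] op 0.0019084178146518281
(array([-0.007,  0.002, -0.005]), array([0.28, 0.44, 6.02]), 'deg', np.float64(0.5))
```

Call:
servo_tool --increments "0 0 0 0.2 0.2 2 0; 0 0 0 0.3 0.4 4 0; 0 0 0 0.3 0.4 5.5 0; 0 0 0 0.3 0.4 6 0; 0 0 0 0.3 0.4 6 0; 0 0 0 0.3 0.4 6 0"

```text
time: 4.9
eef_pos: [0.5749, -0.1228, 0.2262]
tcp_rot: [0.689, 0.602, 0.267, 0.303]
contact_force: [0.7, 0.3, 0.6]
opening: 0.001
```

```bash
python3 look.py 4; python3 val.py s4; python3 -c "
from mv import *
for t in ((-.035,.0455),(-.0165,.055),(.0033,.0573),(.0228,.0527),(.039,.042)): print(tipgoal([-.012,*t],42)[:2])"
```

```text
t 4.9 p [ 0.5749 -0.1228  0.2262] axle [-0.0224 -0.046   0.0462] tip [-0.0121 -0.046   0.0368]
z [ 0.733 -0.098 -0.674] x [0.134 0.991 0.002] q [-0.489 -0.21   2.274  0.77   0.38  -0.976] F [0.7 0.3 0.6] op 0.0012497056893414995
248 201 126.8 0.094 [ 18  71 173]
249 201 127.4 0.091 [ 17  80 147]
250 201 128.1 0.088 [ 17  71 104]
247 202 127.7 0.099 [ 18 101 177]
248 202 128.4 0.096 [ 18 119 171]
249 202 129.1 0.093 [ 18 113 147]
250 202 129.8 0.09 [ 17  74 114]
246 203 128.5 0.105 [ 18  77 176]
247 203 129.2 0.102 [ 17 110 172]
248 203 129.9 0.099 [ 18 108 165]
249 203 130.6 0.096 [ 18  79 155]
(array([-0.004, -0.001, -0.001]), array([ 1.13,  0.55, -0.52]))
(array([-0.004, -0.001, -0.001]), array([ 2.99,  1.25, -1.16]))
(array([-0.004, -0.001, -0.001]), array([ 4.97,  1.42, -1.31]))
(array([-0.004, -0.001, -0.001]), array([ 6.92,  1.07, -1.  ]))
(array([-0.004, -0.001, -0.001]), array([ 8.53,  0.28, -0.28]))
```

View pics/b4.png

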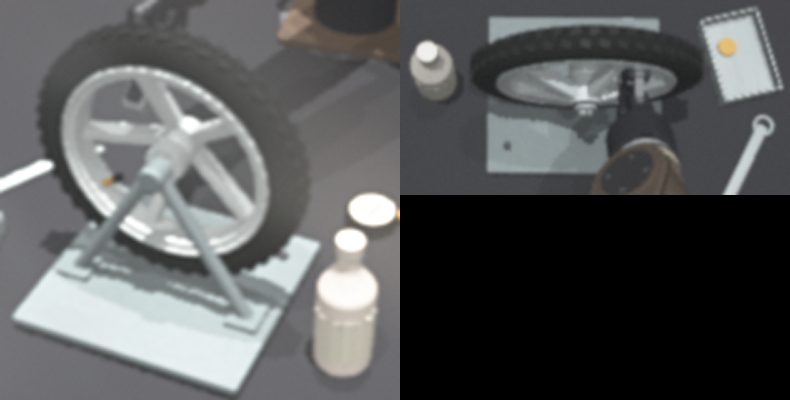

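The fingertip is in the right gap, seen at about (130,95) in the left crop, and the valve is still at about 128.5°. Next I push this spoke round in two calls.

Call:
servo_tool --increments "0 0 0 0.6 0.3 -0.3 0; 0 0 0 1.1 0.55 -0.5 0; 0 0 0 1.6 0.75 -0.7 0; 0 0 0 2.1 0.95 -0.85 0; 0 0 0 2.6 1.1 -1 0; 0 0 0 3.1 1.25 -1.2 0; 0 0 0 3.6 1.35 -1.2 0; 0 0 0 4.1 1.4 -1.25 0; 0 0 0 4.6 1.4 -1.3 0; 0 0 0 5 1.4 -1.3 0"

```text
time: 5.83
eef_pos: [0.5814, -0.0751, 0.2466]
tcp_rot: [0.689, 0.601, 0.266, 0.306]
contact_force: [-0.9, -5.7, -1.8]
opening: 0.004
```

```bash
python3 -c "
from mv import *
show()
for t in ((.0228,.0527),(.033,.047),(.039,.042)): print(tipgoal([-.012,*t],42)[:2])"
```

```text
t 5.8333 p [ 0.5814 -0.0751  0.2466] axle [-0.0224  0.0022  0.0666] tip [-0.012   0.0022  0.0572]
z [ 0.734 -0.103 -0.671] x [ 0.137  0.991 -0.002] q [-0.372 -0.247  2.264  0.526  0.348 -0.66 ] F [-0.9 -5.7 -1.8] op 0.004332675752799817
(array([-0.003,  0.003, -0.001]), array([ 2.06, -0.33,  0.29]))
(array([-0.003,  0.003, -0.001]), array([ 3.08, -0.76,  0.67]))
(array([-0.003,  0.003, -0.001]), array([ 3.68, -1.13,  1.01]))
```

Call:
servo_tool --increments "0 0 0 0.5 -0.05 0.05 0; 0 0 0 1 -0.1 0.1 0; 0 0 0 1.5 -0.2 0.2 0; 0 0 0 2 -0.33 0.3 0; 0 0 0 2.5 -0.5 0.45 0; 0 0 0 3 -0.75 0.65 0; 0 0 0 3.4 -1 0.9 0; 0 0 0 3.6 -1.1 1 0; 0 0 0 3.6 -1.1 1 0"

```text
time: 6.58
eef_pos: [0.5869, -0.0386, 0.2324]
tcp_rot: [0.689, 0.601, 0.267, 0.306]
contact_force: [0.8, -2.2, 2.7]
opening: -0.002
```

```bash
python3 look.py 5; python3 val.py s5
```

```text
t 6.5833 p [ 0.5869 -0.0386  0.2324] axle [-0.0218  0.0391  0.0524] tip [-0.0114  0.0391  0.043 ]
z [ 0.735 -0.1   -0.671] x [0.136 0.991 0.001] q [-0.282 -0.22   2.27   0.401  0.282 -0.484] F [ 0.8 -2.2  2.7] op -0.0015461058208805275
245 165 50.9 0.096 [ 17  74 155]
244 166 53.9 0.096 [ 17  71 148]
245 166 52.5 0.095 [ 18  94 154]
246 166 51.0 0.093 [ 18  96 154]
247 166 49.4 0.091 [ 16  77 146]
245 167 54.1 0.093 [ 17  84 146]
246 167 52.6 0.091 [ 18  98 156]
247 167 51.1 0.089 [ 18  95 155]
248 167 49.5 0.087 [ 17  77 143]
246 168 54.3 0.089 [ 17  81 148]
247 168 52.8 0.087 [ 17  95 155]
248 168 51.2 0.086 [ 17  91 146]
247 169 54.6 0.086 [ 17  73 139]
248 169 52.9 0.084 [ 17  76 128]
```

View pics/b5.png

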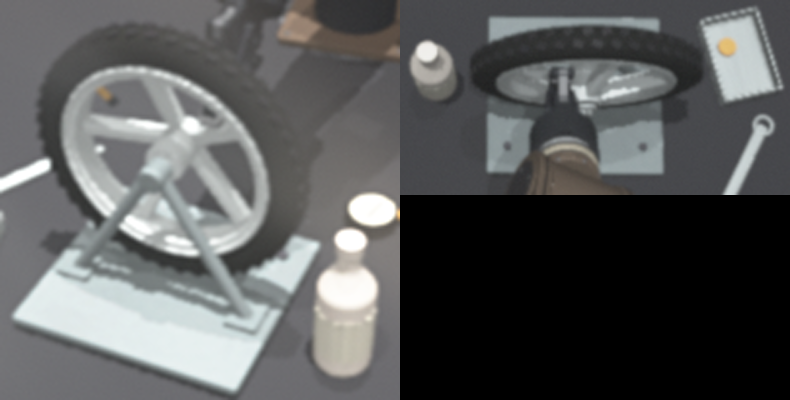

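```bash
python3 -c "
from mv import *
for b in (.06,0): print(tipgoal([-.015,-.042,.032],42,b)[1])"
```

```text
[-8.11 -1.06 -5.53]
[-8.11 -1.05  0.47]
```

Call:
servo_tool --increments "0 0 0 0 0 -2 0; 0 0 0 0 0 -4.5 0; 0 0 0 0 0 -6.5 0; 0 0 0 -2.5 0 -6.5 0; 0 0 0 -5.5 -0.3 -6 0; 0 0 0 -8.1 -0.6 -5.6 0; 0 0 0 -8.1 -0.6 -5.6 0"

```text
time: 7.27
eef_pos: [0.5298, -0.1153, 0.2634]
tcp_rot: [0.691, 0.6, 0.266, 0.304]
contact_force: [0.2, 1.3, 0.6]
opening: -0.003
```

```bash
python3 -c "
from mv import *
show()
print(tipgoal([-.015,-.042,.032],42,0))"
```

```text
t 7.2667 p [ 0.5298 -0.1153  0.2634] axle [-0.0682 -0.0446  0.0834] tip [-0.0578 -0.0446  0.074 ]
z [ 0.732 -0.102 -0.673] x [0.139 0.99  0.002] q [-0.527 -0.396  2.339  0.637  0.491 -0.846] F [0.2 1.3 0.6] op -0.0034673167422066883
(array([-0.006,  0.002, -0.004]), array([ 0.27, -0.23,  5.99]), 'deg', np.float64(0.4))
```

Call:
servo_tool --increments "0 0 0 0 -0.2 2 0; 0 0 0 0 -0.2 4 0; 0 0 0 0 -0.2 5.5 0; 0 0 0 0 -0.2 6 0; 0 0 0 0 -0.2 6 0"

```text
time: 7.68
eef_pos: [0.5731, -0.1172, 0.2206]
tcp_rot: [0.689, 0.602, 0.266, 0.302]
contact_force: [-0.2, 1.0, -0.0]
opening: 0.002
```

```bash
python3 -c "
from mv import *
show()
for t in ((-.029,.0415),(-.0165,.048),(-.0035,.0507),(.0058,.0503),(.0161,.0476)): print(tipgoal([-.015,*t],42)[:2])"
```

```text
t 7.6833 p [ 0.5731 -0.1172  0.2206] axle [-0.0249 -0.0406  0.0406] tip [-0.0146 -0.0406  0.0311]
z [ 0.731 -0.096 -0.675] x [0.134 0.991 0.003] q [-0.479 -0.209  2.283  0.775  0.368 -0.976] F [-0.2  1.  -0. ] op 0.0017849278123089009
(array([-0.008, -0.003, -0.002]), array([ 1.16,  0.72, -0.73]))
(array([-0.008, -0.003, -0.002]), array([ 2.42,  1.2 , -1.16]))
(array([-0.008, -0.003, -0.002]), array([ 3.72,  1.4 , -1.34]))
(array([-0.008, -0.003, -0.002]), array([ 4.65,  1.37, -1.31]))
(array([-0.008, -0.003, -0.002]), array([ 5.68,  1.17, -1.12]))
```

Call:
servo_tool --increments "0 0 0 0.6 0.4 -0.4 0; 0 0 0 1.2 0.7 -0.7 0; 0 0 0 1.8 1 -0.95 0; 0 0 0 2.4 1.2 -1.15 0; 0 0 0 2.9 1.3 -1.25 0; 0 0 0 3.3 1.35 -1.3 0; 0 0 0 3.7 1.4 -1.35 0; 0 0 0 4.1 1.4 -1.35 0; 0 0 0 4.4 1.4 -1.3 0; 0 0 0 4.4 1.4 -1.3 0"

```text
time: 8.52
eef_pos: [0.5785, -0.0743, 0.2419]
tcp_rot: [0.689, 0.601, 0.266, 0.305]
contact_force: [0.8, -1.2, -0.3]
opening: 0.002
```

```bash
python3 look.py 6; python3 val.py s6
```

```text
t 8.5167 p [ 0.5785 -0.0743  0.2419] axle [-0.0254  0.0026  0.0619] tip [-0.015   0.0026  0.0524]
z [ 0.733 -0.099 -0.673] x [0.135 0.991 0.001] q [-0.374 -0.249  2.273  0.546  0.345 -0.681] F [ 0.8 -1.2 -0.3] op 0.002404885843848922
263 163 15.9 0.084 [ 17  84 146]
264 163 13.9 0.084 [ 17  98 153]
265 163 11.9 0.084 [ 17  81 144]
263 164 16.6 0.081 [ 16  71 132]
264 164 14.5 0.081 [ 17  92 136]
265 164 12.5 0.082 [ 17  80 124]
```

View pics/b6.png

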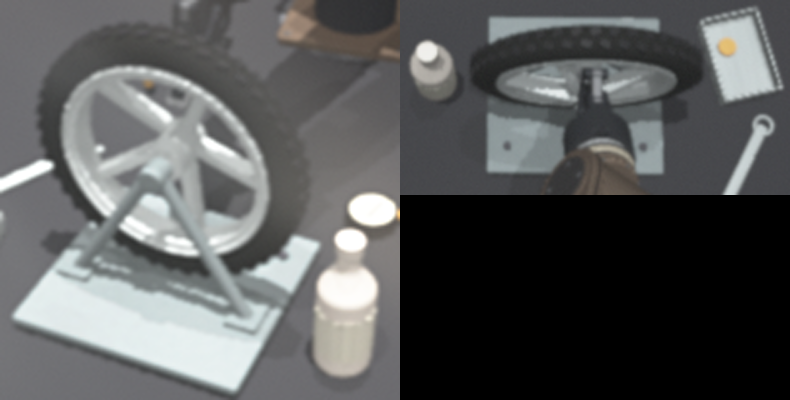

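```bash
python3 -c "
from mv import *
print(tipgoal([-.015,.0112,.0496],42))"
```

```text
(array([-0.004, -0.001, -0.001]), array([ 0.85, -0.26,  0.19]), 'deg', np.float64(0.3))
```

Call:
servo_tool --increments "0 0 0 0.3 -0.05 0 0; 0 0 0 0.6 -0.1 0.1 0; 0 0 0 0.85 -0.15 0.15 0; 0 0 0 0.85 -0.15 0.15 0; 0 0 0 0.85 -0.15 0.15 0"

```text
time: 9.03
eef_pos: [0.5803, -0.0661, 0.2397]
tcp_rot: [0.689, 0.601, 0.267, 0.304]
contact_force: [-0.5, -1.4, 0.5]
opening: -0.001
```

```bash
python3 look.py 7; python3 val.py s7; python3 - <<'E'
from h import *
for n,b in(('s7',(240,140,300,200)),('t7',(310,150,430,200))):
    p=np.load(f'pics/{n}.npz')['p']; x0,y0,x1,y1=b; s=600//(y1-y0) if n[0]=='s' else 6
    cv2.imwrite(f'pics/{n}z.png',cv2.resize(p[y0:y1,x0:x1,::-1],None,fx=s,fy=s,interpolation=cv2.INTER_CUBIC))
E
```

```text
t 9.0333 p [ 0.5803 -0.0661  0.2397] axle [-0.0247  0.011   0.0597] tip [-0.0143  0.011   0.0503]
z [ 0.734 -0.099 -0.672] x [0.135 0.991 0.001] q [-0.353 -0.243  2.273  0.519  0.331 -0.642] F [-0.5 -1.4  0.5] op -0.0006032206078278727
268 164 6.5 0.082 [ 17  78 137]
269 164 4.5 0.083 [ 17  88 145]
269 165 4.8 0.08 [ 17  73 116]
```

View pics/s7z.png

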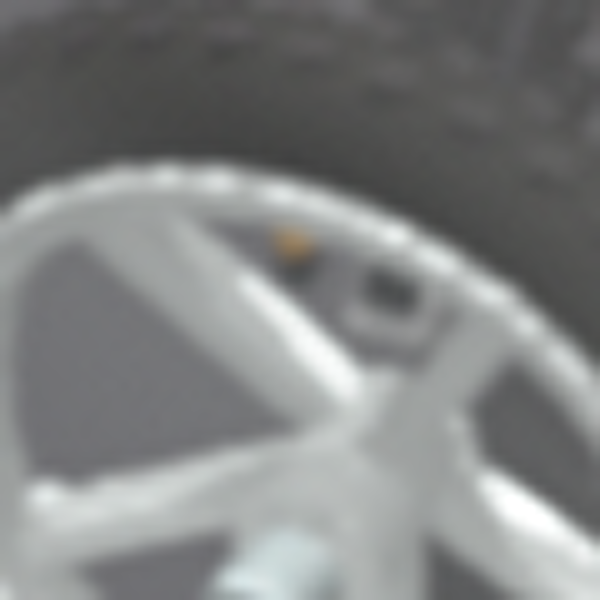

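View pics/t7z.png

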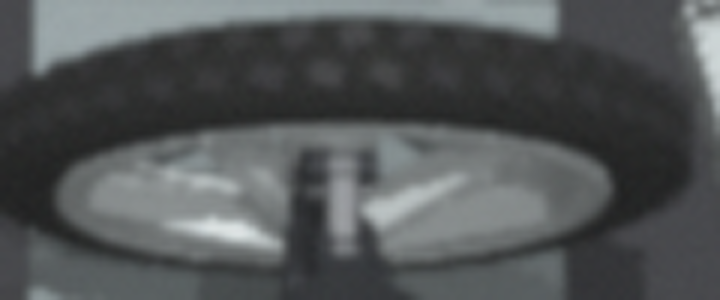

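Call:
servo_tool --increments "0 0 0 0.15 -0.05 0.05 0; 0 0 0 0.3 -0.1 0.1 0; 0 0 0 0.3 -0.1 0.1 0; 0 0 0 0.3 -0.1 0.1 0; 0 0 0 0 0 0 0; 0 0 0 -0.4 0 0 0; 0 0 0 -0.4 0 -2.5 0; 0 0 0 -0.4 0 -5 0; 0 0 0 -0.4 0 -8 0; 0 0 0 -0.4 0 -10 0"

```text
time: 9.97
eef_pos: [0.5056, -0.06, 0.3081]
tcp_rot: [0.689, 0.601, 0.267, 0.305]
contact_force: [-0.2, 0.0, 0.2]
opening: 0.002
```

Call:
servo_tool --increments "0 0 0 -3 -2 -1 0; 0 0 0 -6 -4 -2 0; 0 0 0 -9 -6 -2 0; 0 0 0 -12 -6 -2 0; 0 0 0 -15 -6 -2 0"

```text
time: 10.38
eef_pos: [0.4304, -0.2022, 0.275]
tcp_rot: [0.689, 0.601, 0.267, 0.305]
contact_force: [0.9, 0.3, 1.4]
opening: 0.002
```

```bash
python3 look.py 8; python3 val.py s8; python3 - <<'E'
from h import *
for n in('scene','top'):
    L=[ctrl.read_camera(n) for _ in range(8)]
    p=np.mean([l[0] for l in L],0).round().astype(np.uint8); np.savez(f'pics/avg_{n}.npz',p=p,d=np.median([l[1] for l in L],0))
for n,b,s in(('scene',(225,140,305,200),8),('top',(310,150,430,200),6)):
    p=np.load(f'pics/avg_{n}.npz')['p']; x0,y0,x1,y1=b
    cv2.imwrite(f'pics/avg_{n}z.png',cv2.resize(p[y0:y1,x0:x1,::-1],None,fx=s,fy=s,interpolation=cv2.INTER_CUBIC))
E
```

```text
t 10.3833 p [ 0.4304 -0.2022  0.275 ] axle [-0.155 -0.144  0.095] tip [-0.1446 -0.144   0.0856]
z [ 0.734 -0.099 -0.672] x [0.135 0.991 0.002] q [-0.934 -0.597  2.44   0.808  0.826 -1.22 ] F [0.9 0.3 1.4] op 0.0016713695832156423
270 164 2.6 0.084 [ 18  74 142]
270 165 2.8 0.081 [ 17  80 127]
271 165 0.8 0.081 [ 18  88 134]
```

View pics/avg_scenez.png

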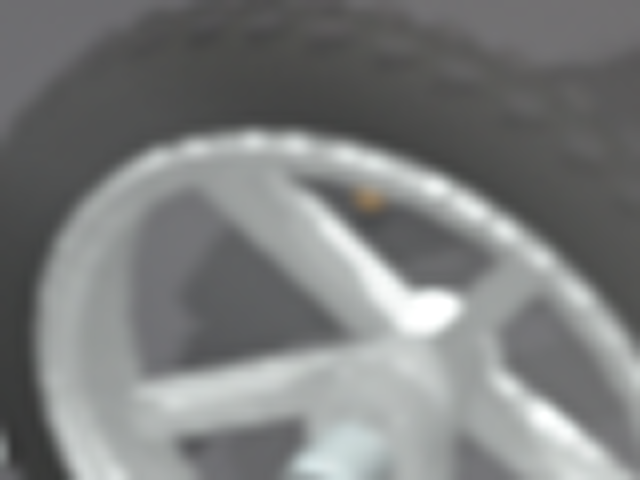

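View pics/avg_topz.png

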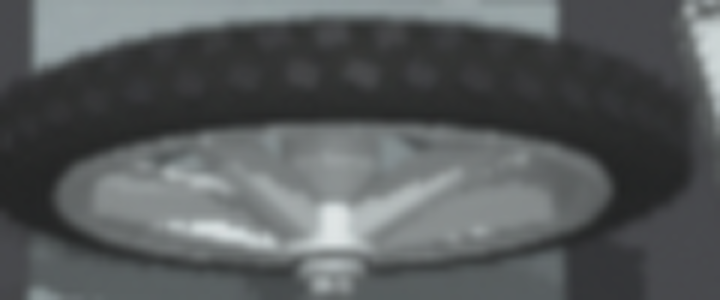

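```bash
python3 - <<'E'
from ov import *
print('washer proj',proj('top',W([[-.058,0,0],[-.05,0,0]])))
# tyre silhouettes in y: circle fits from depth for both
for n in('top','scene'):
    z=np.load(f'pics/avg_{n}.npz'); d=z['d']; K,D,T=info(n)
    uv=np.stack(np.meshgrid(np.arange(640.),np.arange(400.)),-1).reshape(-1,1,2)
    x=cv2.undistortPoints(uv,K,D)[:,0]; dd=d.ravel(); Wi=np.linalg.inv(T)
    P=np.c_[x*dd[:,None],dd]@Wi[:3,:3].T+Wi[:3,3]; Q=A(P); np.save(f'pics/avg_{n}Q.npy',Q)
    r=np.hypot(Q[:,1],Q[:,2]); a=np.degrees(np.arctan2(-Q[:,1],Q[:,2])); pm=z['p'].reshape(-1,3).max(1)
    # bright tyre/rim boundary & tyre outer per image row is noisy; use tyre outer top half, symmetric extents
    t=(r>.118)&(r<.17)&(np.abs(Q[:,0])<.05)&(Q[:,2]>-.03)&(pm<95)&(dd>0)
    B=[]
    for k in np.arange(-90,90,6):
        s=t&(a>=k)&(a<k+6)
        if s.sum()>8:
            j=np.nonzero(s)[0]; j=j[np.argsort(r[j])[-max(3,len(j)//12):]]; B.append(Q[j,1:].mean(0))
    B=np.array(B); M=np.c_[2*B,np.ones(len(B))]; c=np.linalg.lstsq(M,(B**2).sum(1),rcond=None)[0]
    print(n,'tyre circle c',c[:2],'R',np.sqrt(c[2]+c[0]**2+c[1]**2))
    # spokes
    s=(r>.035)&(r<.092)&(pm>100)&(dd>0)&(Q[:,0]>-.045)&(Q[:,0]<.006)
    for g in(-108,-36,36,108,180):
        da=(a-g+180)%360-180; off=r*np.sin(np.radians(da)); xf=-.04+(r-.021)/.081*.022
        k=s&(np.abs(off)<.016)&(np.abs(Q[:,0]-(xf+(0 if n=='top' else .02)))<.007)
        if k.sum()>15:
            q=Q[k,1:]; c=cv2.fitLine(q.astype(np.float32),cv2.DIST_HUBER,0,.001,.001).ravel(); v=c[:2]*np.sign(c[:2]@[-np.sin(np.radians(g)),np.cos(np.radians(g))])
            print(n,g,k.sum(),'dir',np.degrees(np.arctan2(-v[0],v[1])).round(1),'off med',np.median(off[k]).round(4),'radial ang',np.median(a[k]).round(1))
    
ov('scene','avg_scene',0,'o8s',SB,3.7); ov('top','avg_top',0,'o8t',TB,4)
E
```

```text
washer proj [[364.87670346 198.36493336]
 [364.82104273 195.23891701]]
top tyre circle c [-0.00033622  0.0023529 ] R 0.1486456321478684
top -108 79 dir -105.9 off med 0.008 radial ang -101.1
top -36 94 dir -36.8 off med 0.0061 radial ang -30.5
top 36 102 dir 37.4 off med -0.0049 radial ang 32.2
top 108 74 dir 108.0 off med -0.0059 radial ang 102.7
scene tyre circle c [-0.00034263  0.00475441] R 0.14414163714226227
scene -108 132 dir -111.2 off med 0.005 radial ang -103.8
scene -36 61 dir -34.7 off med 0.0008 radial ang -34.8
scene 36 131 dir 36.5 off med -0.0028 radial ang 33.4
scene 108 118 dir 110.9 off med -0.0005 radial ang 107.4
scene 180 52 dir -179.2 off med 0.0045 radial ang -172.4
```

View pics/o8s.png

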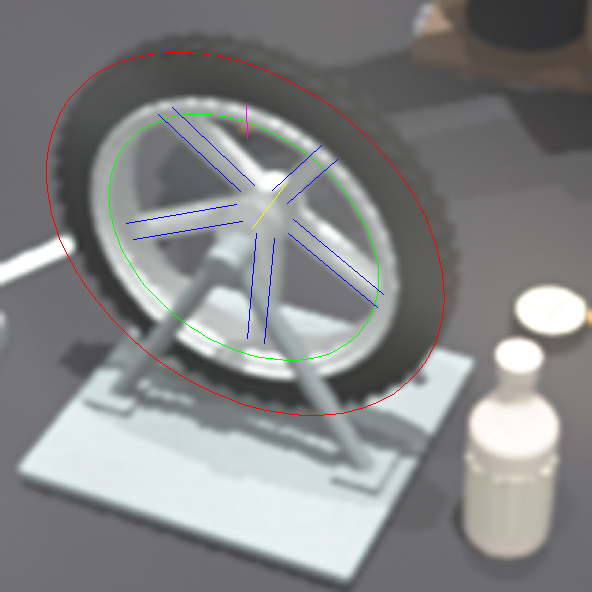

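View pics/o8t.png

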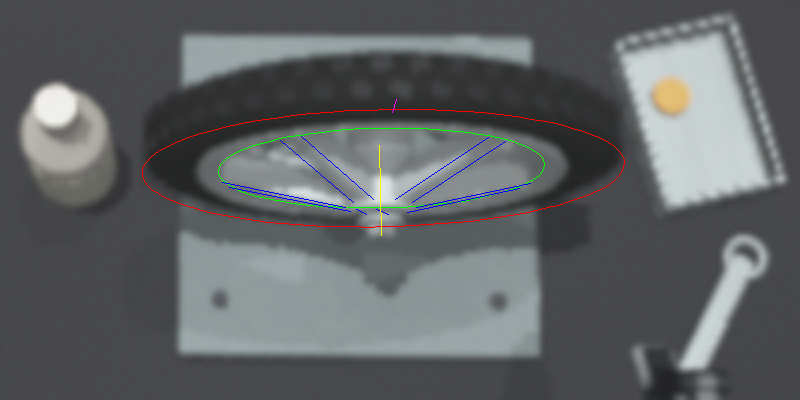

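```bash
python3 - <<'E'
from h import *
a=np.load('pics/t1.npz')['p'].astype(int); b=np.load('pics/avg_top.npz')['p'].astype(int)
print('bystander diffs', [np.abs(a-b)[s].mean().round(2) for s in (np.s_[155:195,270:302],np.s_[140:195,424:470],np.s_[240:275,265:315],np.s_[148:152,316:404])])
s=ctrl.get_state(); print(s['time'],np.abs(s['dq']).max(),s['contact_force'])
print(ctrl.sign_off())
E
```

```text
bystander diffs [np.float64(0.58), np.float64(0.56), np.float64(0.59), np.float64(0.53)]
11.2833 0.003318538557262997 [-0.62409893  0.63647379  0.01574281]
the job is handed in; nothing more can be done
None
```

I turned the wheel about 164° anticlockwise, as seen from the robot's side, and its valve now stands straight up to within about 1°. I used closed fingertips and pushed three spokes in turn, each above the axle and without gripping. I then backed the gripper well clear and handed the job in at 11.3 s.

- **Valve angle:** averaged pictures from both cameras put the valve between about -0.7° and +2° of straight up. The spoke angles give a best estimate of +0.5 to +1°. The valve itself, partly hidden behind the rim, reads 1 to 2.7°, so the two methods disagree by about a degree.
- **Contacts:** the wrist force readings I took stayed at or below about 6 N. I planned the path to stay clear of the tyre and valve and saw no sign of touching either.
- **Surroundings:** the bottle, tray, gauge and the back edge of the stand's plate look the same in the top picture as before the pushes. I did not compare the spanner numerically, because the gripper overlapped it in the last picture. The fingers stayed about 0.27 m above the bench there.

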